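# Seat the memo-clip post in its spring-plunger desk holder

## Robot

A 6-joint arm with a two-finger parallel gripper is mounted at the origin on a cart in front of the work surface, level with it; the furniture and walls round the work are solid. World frame = base frame: x ahead of the robot, y to its left, z up, the work surface at z = 0. Lengths are in m, angles in rad, forces in N, time in s.
With the tool pointing down it reaches from about 0.225 to 0.875 m from the base axis. Payload 3.4 kg.
Tool frame: the origin (TCP) lies at the centre of the arm's flange, where the gripper is bolted on; the fingertips stand manip.tcp_to_tips ahead of it and the grasp point (between the pads) lies 155 mm ahead of it (manip.tcp_to_tips is the distance from the TCP to the fingertips, in m); z points along the fingers, y is the line along which they close (so a half turn about z gives the same grasp; the last joint's range is limited). The gripper opens to 85 mm and grips with 20 to 120 N. Pads are 22 mm wide; open, the fingers measure 114 mm over their backs; the gripper's body (76 mm by 85 mm) begins 54 mm behind the grasp point. The pads swing forward as they close: fully open they stand 13 mm farther back than shut.
Start: joints at [-1.226, 0.276, 1.505, -0, 1.361, -0.121], TCP at [0.258, -0.514, 0.405] pointing down, gripper open.
Joint ranges: [-2.89, 2.89], [-0.75, 2.08], [0.22, 2.7], [-1.18, 4.32], [0.11, 2.71], [-2.7, 2.7]. Speed limits (rad/s): [2.57, 2.57, 3.14, 3.14, 3.14, 3.14].

## Interface

Orientations are given as a unit quaternion [w, x, y, z].
In Python, from rig import sensors, imaging, manip gives the robot as it stands. The module is installed in compiled form; this text tells all that it offers.
- The arm moves only by the tool jog_arm, never from a script. Its argument "plan" is a list of rows, each an object of numbers: "dx", "dy", "dz": the shift along the tool's x, y, z in mm; "ax", "ay", "az": the turn, a rotation vector about the tool's x, y, z in units of 6 degrees (1.0 is 6 degrees); "grip": the closure, from 0 (fully open) to 1 (shut). A call has 1 to 20 rows; each row shifts and turns the commanded pose from where the row before left it, along the tool's axes as they then stand; what a row does not reach is not made up. A row lasts 1/12 s, in which the tool goes at most 41.7 mm and 7.16 degrees, less where a joint would pass 70% of its speed; a pose out of reach is approached as far as the arm can. A call is refused whole if a number of a shift passes 41.7 or a number of a turn 1, either way. A call with a gripper value outside its range is refused whole. The fingers move at their own pace and stop on an object; "grip_force" is the grip in N (left out, the last holds). Time passes only in rows, so rows that do not move let the fingers close. It gives the time, the measured TCP pose, the force, the opening and the grip force at its end, in the units of the state.
- sensors.get_state(): the state, without advancing time (a new reading comes with each control period).
- imaging.get_image(name): name is "scene" or "top" or "wrist"; returns a dict with "image" (384x512x3 uint8, red, green, blue), "K" (3x3 intrinsics, pixels), "k1" (the pictures are not rectified: a ray, as slopes to the right and down, at radius r is drawn at 1 + k1 r^2 times it, then the intrinsics apply), "extrinsics" (4x4, takes a point from world to camera coordinates). Camera axes: x right, y up, looking along -z (the intrinsics and any distortion apply to the point x, -y, -z); pixel columns grow to the right and rows downward; lengths in m; the calibration is good to about 2 mm. A picture is of the moment at which its call begins. There is no depth.
- manip.sign_off(): hands the job in; it is judged then, once.
The state is a dict: "clock": time; "qpos": joint angles; "qd": joint speeds; "effort": joint torques, N m; "position": TCP position; "ee_rot": TCP orientation; "contact_force": force on the tool from outside, world axes, zero at the start; "moment": the same for the moment, N m; "width": finger opening in m; "gripper_force": force on a finger pad.
Only numpy, scipy, OpenCV 4.12 (cv2) and the standard library are available. Lean on these libraries where they do the work, as an engineer would, in place of code of your own. Each camera call takes 0.05 s, during which the arm holds its last target. There are 200 camera calls.

## Task

Lift the memo-clip post straight out of its wooden rest and slide it foot first into the tube of the metal desk holder, pushing gently past the side spring plunger until the post is fully home on the bottom of the tube and the plunger has snapped into the groove. The flat clip must end up square to the holder, its broad faces facing the plunger side and the opposite side (either way round); then let go and leave the post standing there. Never force the post, since the holder is delicate, and leave the other things on the desk where they are.

Things in the scene. Friction and masses are not known exactly. Their poses are not given: they have to be found in the camera images.
- post: Memo-clip post, 132 mm tall, 320 g (varies 30%): 18 mm steel rod with a flat blue clip on top. Origin: centre of its flat foot, z up the rod. Foot end 10 mm wide, a cone widening to 18 mm at 7 mm height; a V groove 10 mm long, 4 mm deep runs round the rod, centred 17 mm above the foot; plain rod from 22 to 82 mm; 24 mm collar at 82 to 86 mm.
- post_clip (a point): Middle of the blue clip, on the rod's axis 106 mm above the foot; axes as post. The clip is a block 12 mm thick (along x; grasp it across this), 36 mm wide (along y), solid from 84 to 122 mm above the foot; two thin lips above it reach to 132 mm.
- rest: Oak block 70 x 70 x 44 mm, fixed to the desk, where the post stands at the start in a plain 19.4 mm hole 34 mm deep (its floor is 10 mm above the desk). Origin at the centre of its underside, z up.
- holder: Metal desk holder, fixed: dark base 90 mm (x) by 74 mm (y) by 12 mm, on it a square aluminium column 40 x 40 mm whose top is 90 mm above the desk. Origin: centre of the underside, z up. The black plunger knob stands out of the column on the -x side, to 50 mm from the axis, 47 to 75 mm above the desk.
- holder_mouth (a point): Centre of the bore's mouth on top of the column, 90 mm above the desk; axes as holder. The bore is vertical, round, 19 mm wide, smooth. Its bottom belongs to an adjustable seat (which also carries the plunger) and lies 32 to 60 mm below the mouth, different each time and not reported: feel for it.
- pad (a joint): Soft pad that forms the bottom of the bore (13 mm wide): how far (m) it is pressed down. 0: free; it stops at 0.002 and takes about 1.3 N for that, so the weight of a post that is fully home presses it in.
- plunger (a joint): How far (m) the plunger's round 8 mm nose is pushed outward. 0: nose tip 5.6 mm from the bore axis (bore empty, or nose in the groove); 0.001 to 0.003: riding on the rod. Spring 5.4 N + 1.2 N/mm: passing takes about 3 to 11 N of downward push. The nose is 16.6 mm above the bore's bottom (pad pressed), so it snaps in as the foot lands. All contact forces of post on holder, added up, must stay under 35 N: push under 15 N.
- mug: White mug with dark dots, 82 x 117 x 91 mm; a bystander, not to be disturbed. Origin at the centre of its underside.
- stapler: Blue and black stapler, 34 x 130 x 47 mm; a bystander, not to be disturbed. Origin at the centre of its underside.
- eraser: Blue-sleeved white eraser, 23 x 52 x 13 mm; a bystander, not to be disturbed. Origin at the centre of its underside.
- earbud_case: White rounded earbud case, 45 x 55 x 22 mm; a bystander, not to be disturbed. Origin at the centre of its underside.
- ball_pen: Red ball pen, 12 x 145 x 9 mm; a bystander, not to be disturbed. Origin at the centre of its underside.
- masking_tape: Roll of cream masking tape, 103 x 101 x 25 mm; a bystander, not to be disturbed. Origin at the centre of its underside.
There are look-alikes about, which are no part of the job. What is shaped like the post but orange is not meant.

How it is judged:
On the way, in this order (a step that is already met when the one before it is completed fails the run):
1. the post is lifted clear of its wooden rest (z of post in the frame of rest above 0.046 m), for 0.1 s.
2. the foot of the post is in the holder's bore and pushes the plunger outward (horizontal distance between post and holder_mouth below 0.004 m and z of post in the frame of holder_mouth below -0.014 m and value of joint plunger above 0.001 m), for 0.02 s.
At the end, for the whole second after the job is handed in: Post released, at rest, in the bore: foot within 3 mm of the axis, over 28 mm below the mouth and pressing the bottom pad in (over 1 mm), tilt under 5 degrees, plunger sprung back into the groove (under 0.8 mm), clip faces square to the holder's x axis within 14 degrees, either way round (horizontal distance between post and holder_mouth below 0.003 m and z of post in the frame of holder_mouth below -0.028 m and value of joint pad above 0.001 m and value of joint plunger below 0.0008 m and angle between post's own z axis and vertical below 0.09 rad and angle between the x axis of post and the x axis of holder, either way round below 0.25 rad and linear speed of post below 0.01 m/s and contact force between the fingers and post below 0.1 N); the robot touches nothing.
It fails at once if the post is forced: contact between post and holder above 35 N in all (contact force between post and holder above 35 N).
It fails at once if another thing on the desk is moved more than 20 mm (distance of any of mug, stapler, eraser, earbud_case, ball_pen, masking_tape from where it was at the start of the episode above 0.02 m).
It also fails if it takes over 67 s, if anything falls off the work surface, if the arm or the gripper's body presses on something with over 40 N, if the wrist force passes 120 N, or if a joint passes its speed limit or range.

## Working session

There is one attempt and no reset: what is moved stays moved. The work goes in short steps, Python scripts to look and compute and a tool call to move; the robot and the scene stay as the last step left them, time stands still between calls to the robot, and variables do not carry over. Pictures are saved under pics/ and viewed, at most 10 in all, crops included, and the job is handed in when it is done.

Besides the shell and the picture viewer there is one more tool, called by a JSON object that holds its "method" and its "body", one argument or row to a line. jog_arm: Moves the arm, as the interface text tells. Its arguments: {"type":"object","properties":{"plan":{"type":"array"},"grip_force":{"type":"number"}},"required":["plan"]}

```bash
mkdir -p pics; cat > h.py <<'E'
import numpy as np, cv2
from rig import sensors, imaging, manip
def snap(n,f):
    d=imaging.get_image(n); cv2.imwrite(f'pics/{f}.png',d['image'][:,:,::-1]); np.savez(f'pics/{f}.npz',**d); return d
def load(f): return np.load(f'pics/{f}.npz')
def ray(d,u,v):
    K=d['K'];k=float(d['k1']); E=d['extrinsics']
    p=np.array([(u-K[0,2])/K[0,0],(v-K[1,2])/K[1,1]]); q=p.copy()
    for _ in range(30): q=p/(1+k*(q@q))
    R=E[:3,:3]; return -R.T@E[:3,3], R.T@np.array([q[0],-q[1],-1])
def atz(d,u,v,z):
    o,r=ray(d,u,v); return o+r*(z-o[2])/r[2]
def proj(d,P):
    E=d['extrinsics'];c=E[:3,:3]@np.asarray(P)+E[:3,3]; q=np.array([c[0],-c[1]])/-c[2]; q=q*(1+float(d['k1'])*(q@q)); K=d['K']
    return np.array([K[0,0]*q[0]+K[0,2],K[1,1]*q[1]+K[1,2]])
def tri(*rs):
    A=0;b=0
    for o,r in rs:
        r=r/np.linalg.norm(r);M=np.eye(3)-np.outer(r,r);A=A+M;b=b+M@o
    return np.linalg.solve(A,b)
E
python3 - <<'E'
from h import *
a=snap('scene','s0');b=snap('top','t0')
for d in(a,b): print(ray(d,256,192))
print(sensors.get_state(),manip.tcp_to_tips)
im=np.vstack([cv2.imread('pics/s0.png'),cv2.imread('pics/t0.png')]); 
E
```

```text
(array([0.09287892, 0.4240745 , 0.74872541]), array([ 0.52009423, -0.47250583, -0.71162635]))
(array([ 0.43573687, -0.00511713,  1.21538907]), array([ 0.11245266, -0.01746919, -0.99352621]))
{'clock': 0.1, 'qpos': array([-1.22601445e+00,  2.76544997e-01,  1.50600239e+00, -1.17432001e-05,
        1.36071292e+00, -1.21020889e-01]), 'qd': array([-1.20964272e-03,  6.33834865e-04, -4.83709373e-03, -7.82238142e-05,
        1.14036930e-04, -3.57759668e-04]), 'effort': array([ 1.56874958e-03, -4.17699802e+01, -2.46404904e+01, -1.78743103e-04,
        5.82070483e-03,  1.22300570e-06]), 'position': array([ 0.25817517, -0.51357386,  0.40392007]), 'ee_rot': array([-8.27976955e-04,  9.73000225e-01,  2.30802656e-01, -9.88005295e-05]), 'contact_force': array([ 0.48664902, -0.04409404, -1.32533435]), 'moment': array([-0.03219016,  0.00050541,  0.04380233]), 'gripper_force': 0.0, 'width': 0.08527963138218457} 0.1734
```

View pics/s0.png

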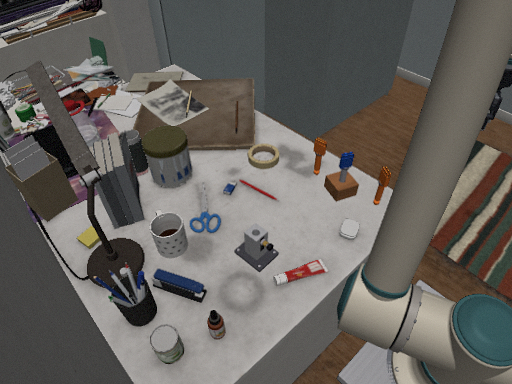

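View pics/t0.png

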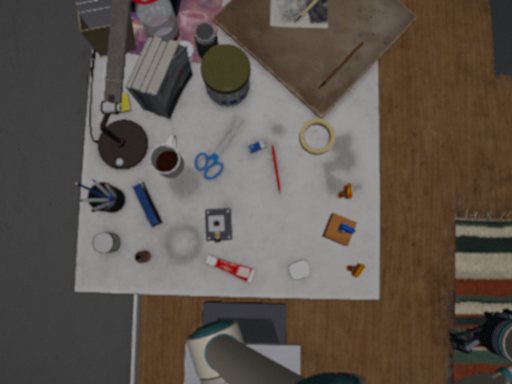

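The blue-clipped post stands in the oak block: scene (345,170), top (346,228). The orange look-alikes are at scene (319,152) and (382,185), and at top (346,190) and (356,270). The blue one fits because it is blue and in the oak rest. The holder is at scene (257,247), top (217,225). I'll confirm with one enlarged crop.

```bash
python3 - <<'E'
from h import *
s=cv2.imread('pics/s0.png');t=cv2.imread('pics/t0.png')
f=lambda i,x,y,w,h:cv2.resize(i[y:y+h,x:x+w],(400,300),interpolation=cv2.INTER_CUBIC)
im=np.vstack([np.hstack([f(s,305,135,88,66),f(s,227,215,60,45)]),np.hstack([f(t,310,200,64,48),f(t,192,203,56,42)])])
cv2.imwrite('pics/c0.png',im)
E
```

```text
(no output)
```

View pics/c0.png

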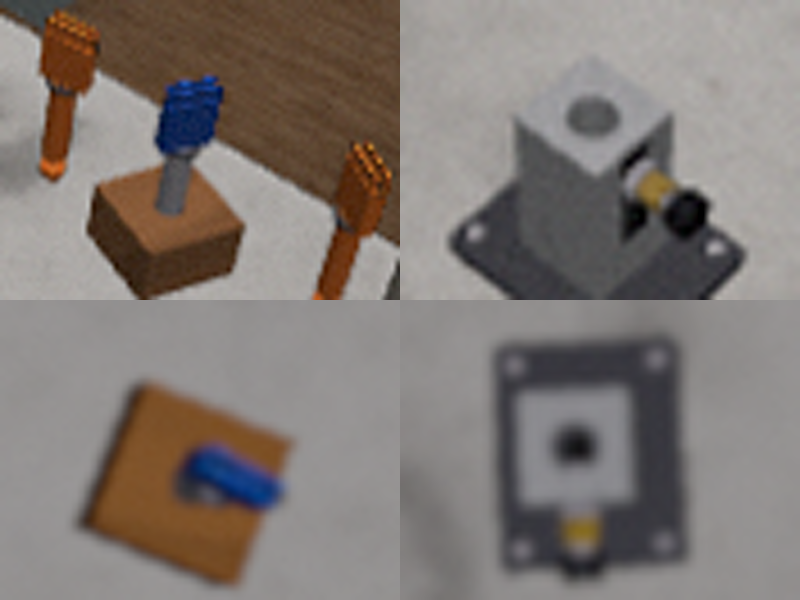

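The crop confirms the blue clip on a bare steel rod in the oak block. In the top view the clip is at about (347,228), with its width running right and down. The bore's mouth is at top (216.5,223.3) and scene (256,232.4), and the knob points at the robot.

```bash
python3 - <<'E'
from h import *
s=load('s0');t=load('t0')
C=lambda x,y:(310+x/6.25,200+(y-300)/6.25)
H=lambda x,y:(192+(x-400)/7.143,203+(y-300)/7.143)
print('mouth',atz(t,*H(575,445),.09),atz(s,255.95,232.4,.09),tri(ray(t,*H(575,445)),ray(s,255.95,232.4)))
a=atz(t,*C(203,464),.135);b=atz(t,*C(268,492),.135);print('clip',a,b,(a+b)/2,np.degrees(np.arctan2(*(b-a)[1::-1])))
print('clip tri',tri(ray(t,*C(220,472)),ray(s,305+190/4.545,135+118/4.545)))
R=[atz(t,*C(*p),.044) for p in[(145,380),(292,440),(238,585),(85,522)]];print('rest',np.mean(R,0),R)
Hc=[atz(t,*H(*p),.09) for p in[(517,388),(634,388),(634,500),(522,506)]];print(np.mean(Hc,0),Hc)
Hb=[atz(t,*H(*p),.012) for p in[(515,365),(656,360),(665,541),(521,549)]];print(np.mean(Hb,0),Hb)
E
```

```text
mouth [0.47809027 0.07583412 0.09      ] [0.4763066  0.07794784 0.09      ] [0.478258   0.07611596 0.08657692]
clip [ 0.4775288  -0.24436083  0.135     ] [ 0.46690682 -0.27094597  0.135     ] [ 0.47221781 -0.2576534   0.135     ] -111.77896857353275
clip tri [ 0.47273626 -0.25718065  0.11650329]
rest [ 0.47323794 -0.2589155   0.044     ] [array([ 0.51715585, -0.23859211,  0.044     ]), array([ 0.49254006, -0.30386773,  0.044     ]), array([ 0.42875387, -0.28036043,  0.044     ]), array([ 0.45450199, -0.21284173,  0.044     ])]
[0.47795938 0.07519421 0.09      ] [array([0.49828835, 0.09775877, 0.09      ]), array([0.49950831, 0.05502182, 0.09      ]), array([0.45868795, 0.05365341, 0.09      ]), array([0.45535292, 0.09434286, 0.09      ])]
[0.47786553 0.07578234 0.012     ] [array([0.51159864, 0.10600843, 0.012     ]), array([0.51513116, 0.05095939, 0.012     ]), array([0.44470579, 0.04514563, 0.012     ]), array([0.44002652, 0.10101592, 0.012     ])]
```

{"method": "jog_arm", "body": {
  "plan": [
    {"az": -1},
    {"az": -1},
    {"az": -1},
    {"az": -1},
    {"az": -1},
    {"az": -1},
    {"az": -0.9},
    {"dx": 31.7, "dy": 10.4, "dz": 4},
    {"dx": 31.7, "dy": 10.4, "dz": 4},
    {"dx": 31.7, "dy": 10.4, "dz": 4},
    {"dx": 31.7, "dy": 10.4, "dz": 4},
    {"dx": 31.7, "dy": 10.4, "dz": 4},
    {"dx": 31.7, "dy": 10.4, "dz": 4},
    {"dx": 31.7, "dy": 10.4, "dz": 4},
    {"dx": 31.7, "dy": 10.4, "dz": 4},
    {"dx": 31.7, "dy": 10.4, "dz": 4},
    {"dx": 31.7, "dy": 10.4, "dz": 4},
    {},
    {},
    {}
  ]
}}

```text
$.plan[0]: bad value
```

```bash
python3 - <<'E'
from h import *
d=snap('wrist','w1'); s=sensors.get_state(); print(s['position'],s['ee_rot'],s['contact_force'],ray(d,256,192))
c=(.4733,-.2585)
for z in(.044,.132): print(proj(d,[*c,z]))
E
```

```text
[ 0.25818693 -0.51358905  0.40404083] [-7.03960814e-04  9.73006561e-01  2.30776367e-01 -7.50061912e-05] [-1.03375191  0.8080722   0.23970427] (array([ 0.31974081, -0.48278153,  0.37266415]), array([-0.23577317, -0.1238908 , -0.96391009]))
[  90.59032311 -204.12061122]
[  27.22583421 -316.52025269]
```

View pics/w1.png

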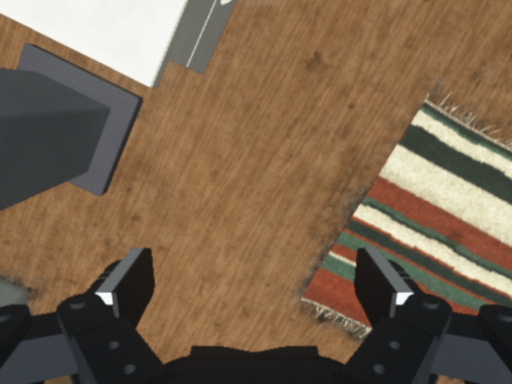

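The move was refused, so this picture shows only the floor and rug with the fingers at the bottom (120,300 and 390,300). The rows probably need every field, so I'll send full ones.

{"method": "jog_arm", "body": {
  "plan": [
    {"dx": 0, "dy": 0, "dz": 0, "ax": 0, "ay": 0, "az": -1, "grip": 0},
    {"dx": 0, "dy": 0, "dz": 0, "ax": 0, "ay": 0, "az": -1, "grip": 0},
    {"dx": 0, "dy": 0, "dz": 0, "ax": 0, "ay": 0, "az": -1, "grip": 0},
    {"dx": 0, "dy": 0, "dz": 0, "ax": 0, "ay": 0, "az": -1, "grip": 0},
    {"dx": 0, "dy": 0, "dz": 0, "ax": 0, "ay": 0, "az": -1, "grip": 0},
    {"dx": 0, "dy": 0, "dz": 0, "ax": 0, "ay": 0, "az": -1, "grip": 0},
    {"dx": 0, "dy": 0, "dz": 0, "ax": 0, "ay": 0, "az": -0.9, "grip": 0},
    {"dx": 31.7, "dy": 10.4, "dz": 4, "ax": 0, "ay": 0, "az": 0, "grip": 0},
    {"dx": 31.7, "dy": 10.4, "dz": 4, "ax": 0, "ay": 0, "az": 0, "grip": 0},
    {"dx": 31.7, "dy": 10.4, "dz": 4, "ax": 0, "ay": 0, "az": 0, "grip": 0},
    {"dx": 31.7, "dy": 10.4, "dz": 4, "ax": 0, "ay": 0, "az": 0, "grip": 0},
    {"dx": 31.7, "dy": 10.4, "dz": 4, "ax": 0, "ay": 0, "az": 0, "grip": 0},
    {"dx": 31.7, "dy": 10.4, "dz": 4, "ax": 0, "ay": 0, "az": 0, "grip": 0},
    {"dx": 31.7, "dy": 10.4, "dz": 4, "ax": 0, "ay": 0, "az": 0, "grip": 0},
    {"dx": 31.7, "dy": 10.4, "dz": 4, "ax": 0, "ay": 0, "az": 0, "grip": 0},
    {"dx": 31.7, "dy": 10.4, "dz": 4, "ax": 0, "ay": 0, "az": 0, "grip": 0},
    {"dx": 31.7, "dy": 10.4, "dz": 4, "ax": 0, "ay": 0, "az": 0, "grip": 0},
    {"dx": 0, "dy": 0, "dz": 0, "ax": 0, "ay": 0, "az": 0, "grip": 0},
    {"dx": 0, "dy": 0, "dz": 0, "ax": 0, "ay": 0, "az": 0, "grip": 0}
  ]
}}

```text
clock: 1.73
position: [0.4737, -0.2571, 0.3642]
ee_rot: [-0.001, 0.828, 0.561, -0.0]
contact_force: [0.3, -0.8, 0.2]
width: 0.0851
gripper_force: 0.0
```

```bash
python3 - <<'E'
from h import *
d=snap('wrist','w2'); s=sensors.get_state(); print(s['clock'],s['position'],s['ee_rot'],s['contact_force'],ray(d,256,192))
c=(.4733,-.2585)
for z in(.044,.132): print(proj(d,[*c,z]))
E
```

```text
1.7833 [ 0.47312886 -0.25811312  0.36437926] [-1.90895630e-04  8.28092548e-01  5.60591106e-01 -5.53986522e-04] [-0.13810073  0.16614907  0.78261368] (array([ 0.49933074, -0.19341128,  0.33288378]), array([-0.09383689, -0.24943016, -0.96386711]))
[254.15914194 181.22137649]
[254.06840405 214.50460674]
```

View pics/w2.png

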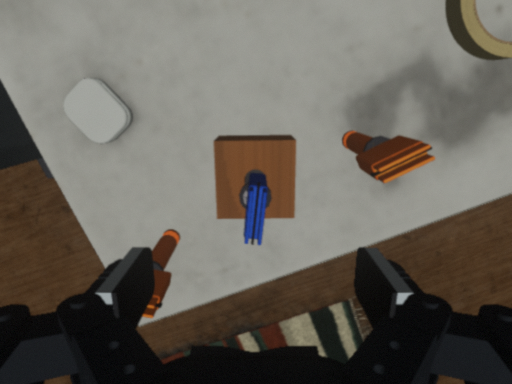

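The blue clip is at (255,214), its width running along the rows and its rod in the oak block (centre 255,180). That matches the prediction. I'll check the clearance to the orange post (172,236 to 150,312) and the clip's yaw.

```bash
python3 - <<'E'
from h import *
d=load('w2');t=load('t0')
s=np.array([.4733,-.2585]);ty=np.array([.928,-.373]);tx=np.array([.373,.928])
for n,p in dict(foot=atz(d,172,236,.0),top=atz(d,150,312,.122),Bfoot=atz(d,348,138,0),Btop=atz(d,405,160,.122),tape=atz(d,450,20,.02)).items(): v=p[:2]-s; print(n,p,'toolx',v@tx,'tooly',v@ty)
a=atz(d,257,186,.142);b=atz(d,253,242,.142);print('clip',a,b,(a+b)/2,np.degrees(np.arctan2(*(a-b)[1::-1])))
Q=[atz(d,*p,.044) for p in[(216,140),(295,140),(295,218),(217,218)]];print(np.mean(Q,0))
g=cv2.imread('pics/w2.png').astype(int);m=((g[:,:,0]>g[:,:,2]+50)).astype(np.uint8);m[:,:230]=0;m[:,280:]=0
ys,xs=np.nonzero(m);print(len(xs),xs.min(),xs.max(),ys.min(),ys.max());[print(y,xs[ys==y].min(),xs[ys==y].max()) for y in range(ys.min(),ys.max()+1,6)]
E
```

```text
foot [ 0.36672239 -0.29168464  0.        ] toolx -0.07054879469241301 tooly -0.08652615247750804
top [ 0.37482653 -0.30326176  0.122     ] toolx -0.07826951731948951 tooly -0.07468723977304782
Bfoot [ 0.57035746 -0.26182855  0.        ] toolx 0.03311353557668015 tooly 0.09131087806687285
Btop [ 0.57389489 -0.26316018  0.122     ] toolx 0.03319724445693312 tooly 0.09509031030660085
tape [ 0.67865802 -0.19382369  0.02      ] toolx 0.1366181574482559 tooly 0.16644798151737505
clip [ 0.48260983 -0.23967029  0.142     ] [ 0.46747656 -0.27143666  0.142     ] [ 0.4750432  -0.25555348  0.142     ] 64.52720671339611
[ 0.47492678 -0.25817388  0.044     ]
876 245 266 185 244
185 250 256
191 249 262
197 248 266
203 247 265
209 247 264
215 247 263
221 246 263
227 246 262
233 245 261
239 245 261
```

{"method": "jog_arm", "body": {
  "grip_force": 40,
  "plan": [
    {"dx": 0.4, "dy": 0.9, "dz": 10, "ax": 0, "ay": 0, "az": 0.6, "grip": 0},
    {"dx": 0, "dy": 0, "dz": 15, "ax": 0, "ay": 0, "az": 0, "grip": 0},
    {"dx": 0, "dy": 0, "dz": 15, "ax": 0, "ay": 0, "az": 0, "grip": 0},
    {"dx": 0, "dy": 0, "dz": 15, "ax": 0, "ay": 0, "az": 0, "grip": 0},
    {"dx": 0, "dy": 0, "dz": 15, "ax": 0, "ay": 0, "az": 0, "grip": 0},
    {"dx": 0, "dy": 0, "dz": 10, "ax": 0, "ay": 0, "az": 0, "grip": 0},
    {"dx": 0, "dy": 0, "dz": 10, "ax": 0, "ay": 0, "az": 0, "grip": 0},
    {"dx": 0, "dy": 0, "dz": 0, "ax": 0, "ay": 0, "az": 0, "grip": 0.6},
    {"dx": 0, "dy": 0, "dz": 0, "ax": 0, "ay": 0, "az": 0, "grip": 0.8},
    {"dx": 0, "dy": 0, "dz": 0, "ax": 0, "ay": 0, "az": 0, "grip": 1},
    {"dx": 0, "dy": 0, "dz": 0, "ax": 0, "ay": 0, "az": 0, "grip": 1},
    {"dx": 0, "dy": 0, "dz": 0, "ax": 0, "ay": 0, "az": 0, "grip": 1},
    {"dx": 0, "dy": 0, "dz": 0, "ax": 0, "ay": 0, "az": 0, "grip": 1},
    {"dx": 0, "dy": 0, "dz": 0, "ax": 0, "ay": 0, "az": 0, "grip": 1},
    {"dx": 0, "dy": 0, "dz": 0, "ax": 0, "ay": 0, "az": 0, "grip": 1},
    {"dx": 0, "dy": 0, "dz": 0, "ax": 0, "ay": 0, "az": 0, "grip": 1}
  ]
}}

```text
clock: 3.12
position: [0.4741, -0.2584, 0.2754]
ee_rot: [0.0, 0.846, 0.534, 0.0]
contact_force: [-0.9, 0.3, 6.1]
width: 0.011
gripper_force: 41.6
```

{"method": "jog_arm", "body": {
  "plan": [
    {"dx": 0, "dy": 0, "dz": -3, "ax": 0, "ay": 0, "az": 0, "grip": 1},
    {"dx": 0, "dy": 0, "dz": -6, "ax": 0, "ay": 0, "az": 0, "grip": 1},
    {"dx": 0, "dy": 0, "dz": -10, "ax": 0, "ay": 0, "az": 0, "grip": 1},
    {"dx": 0, "dy": 0, "dz": -10, "ax": 0, "ay": 0, "az": 0, "grip": 1},
    {"dx": 0, "dy": 0, "dz": -10, "ax": 0, "ay": 0, "az": 0, "grip": 1},
    {"dx": 0, "dy": 0, "dz": -10, "ax": 0, "ay": 0, "az": 0, "grip": 1},
    {"dx": 0, "dy": 0, "dz": -10, "ax": 0, "ay": 0, "az": 0, "grip": 1},
    {"dx": 0, "dy": 0, "dz": -10, "ax": 0, "ay": 0, "az": 0, "grip": 1},
    {"dx": 0, "dy": 0, "dz": -10, "ax": 0, "ay": 0, "az": 0, "grip": 1},
    {"dx": 0, "dy": 0, "dz": -10, "ax": 0, "ay": 0, "az": 0, "grip": 1},
    {"dx": 0, "dy": 0, "dz": -10, "ax": 0, "ay": 0, "az": 0, "grip": 1},
    {"dx": 0, "dy": 0, "dz": -10, "ax": 0, "ay": 0, "az": 0, "grip": 1},
    {"dx": 0, "dy": 0, "dz": -6, "ax": 0, "ay": 0, "az": 0, "grip": 1},
    {"dx": 0, "dy": 0, "dz": 0, "ax": 0, "ay": 0, "az": 0, "grip": 1},
    {"dx": 0, "dy": 0, "dz": 0, "ax": 0, "ay": 0, "az": 0, "grip": 1},
    {"dx": 0, "dy": 0, "dz": 0, "ax": 0, "ay": 0, "az": 0, "grip": 1}
  ]
}}

```text
clock: 4.45
position: [0.4738, -0.2583, 0.3891]
ee_rot: [-0.001, 0.846, 0.534, -0.0]
contact_force: [0.1, 0.4, -2.8]
width: 0.0114
gripper_force: 40.5
```

```bash
python3 - <<'E'
from h import *
for n in('scene','wrist','top'): snap(n,n[0]+'3')
s=sensors.get_state(); print(s['position'],s['ee_rot'],s['contact_force'],s['moment'],s['width'])
im=np.hstack([cv2.imread('pics/w3.png'),cv2.imread('pics/s3.png')[:, 200:]]); 
im=np.hstack([cv2.resize(cv2.imread('pics/w3.png'),(400,300)),cv2.resize(cv2.imread('pics/s3.png')[90:210,270:430],(400,300),interpolation=cv2.INTER_CUBIC)]);cv2.imwrite('pics/c3.png',im)
E
```

```text
[ 0.47387869 -0.25832743  0.38899558] [-6.90470760e-04  8.45789934e-01  5.33515541e-01 -2.77737811e-04] [-0.1209731  -0.43575468 -2.53818124] [-0.02659621 -0.00596082  0.02219199] 0.01126779147051862
```

View pics/c3.png

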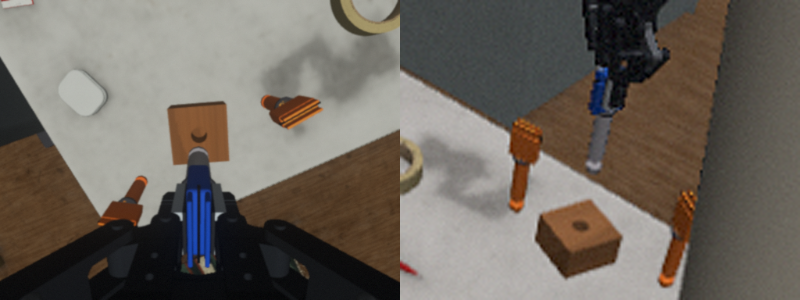

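The post hangs upright in the fingers, with its foot at about (253,195) in the wrist view, and the rest is empty. Next I go to the holder, turning 29° on the way.

{"method": "jog_arm", "body": {
  "plan": [
    {"dx": 0, "dy": 0, "dz": 0, "ax": 0, "ay": 0, "az": -1, "grip": 1},
    {"dx": 0, "dy": 0, "dz": 0, "ax": 0, "ay": 0, "az": -1, "grip": 1},
    {"dx": 0, "dy": 0, "dz": 0, "ax": 0, "ay": 0, "az": -1, "grip": 1},
    {"dx": 0, "dy": 0, "dz": 0, "ax": 0, "ay": 0, "az": -1, "grip": 1},
    {"dx": 0, "dy": 0, "dz": 0, "ax": 0, "ay": 0, "az": -0.9, "grip": 1},
    {"dx": 15, "dy": 2, "dz": 0, "ax": 0, "ay": 0, "az": 0, "grip": 1},
    {"dx": 30, "dy": 2.5, "dz": 0, "ax": 0, "ay": 0, "az": 0, "grip": 1},
    {"dx": 30, "dy": 2.5, "dz": 0, "ax": 0, "ay": 0, "az": 0, "grip": 1},
    {"dx": 30, "dy": 2.5, "dz": 0, "ax": 0, "ay": 0, "az": 0, "grip": 1},
    {"dx": 30, "dy": 2.5, "dz": 0, "ax": 0, "ay": 0, "az": 0, "grip": 1},
    {"dx": 30, "dy": 2.5, "dz": 0, "ax": 0, "ay": 0, "az": 0, "grip": 1},
    {"dx": 30, "dy": 2.5, "dz": 0, "ax": 0, "ay": 0, "az": 0, "grip": 1},
    {"dx": 30, "dy": 2.5, "dz": 0, "ax": 0, "ay": 0, "az": 0, "grip": 1},
    {"dx": 30, "dy": 2.5, "dz": 0, "ax": 0, "ay": 0, "az": 0, "grip": 1},
    {"dx": 30, "dy": 2.5, "dz": 0, "ax": 0, "ay": 0, "az": 0, "grip": 1},
    {"dx": 30, "dy": 2.5, "dz": 0, "ax": 0, "ay": 0, "az": 0, "grip": 1},
    {"dx": 18, "dy": 0, "dz": 0, "ax": 0, "ay": 0, "az": 0, "grip": 1},
    {"dx": 0, "dy": 0, "dz": 0, "ax": 0, "ay": 0, "az": 0, "grip": 1},
    {"dx": 0, "dy": 0, "dz": 0, "ax": 0, "ay": 0, "az": 0, "grip": 1},
    {"dx": 0, "dy": 0, "dz": 0, "ax": 0, "ay": 0, "az": 0, "grip": 1}
  ]
}}

```text
clock: 6.27
position: [0.4781, 0.0756, 0.3895]
ee_rot: [0.0, 0.683, 0.731, -0.0]
contact_force: [0.1, 0.0, -2.8]
width: 0.0114
gripper_force: 40.4
```

```bash
python3 - <<'E'
from h import *
d=snap('wrist','w4');s=snap('scene','s4');snap('top','t4')
st=sensors.get_state(); print(st['position'],st['ee_rot'],st['contact_force'],st['moment'])
p=st['position']; 
print('foot pred',proj(d,[p[0],p[1],p[2]-.2654]),proj(s,[p[0],p[1],p[2]-.2654]),'mouth',proj(d,[.4778,.0757,.09]),proj(s,[.4778,.0757,.09]))
im=np.hstack([cv2.resize(cv2.imread('pics/w4.png')[130:280,156:356],(400,300),interpolation=cv2.INTER_CUBIC),cv2.resize(cv2.imread('pics/s4.png')[180:270,200:320],(400,300),interpolation=cv2.INTER_CUBIC)]);cv2.imwrite('pics/c4.png',im)
E
```

```text
[0.47838782 0.07483133 0.38958783] [ 6.93038060e-05  6.83320678e-01  7.30118344e-01 -2.24680826e-04] [ 0.75062936 -0.134995   -2.80181294] [-0.02056071 -0.01950024  0.00021681]
foot pred [254.00998278 197.96613436] [256.15956072 221.91841538] mouth [253.37803061 184.95378015] [256.2166114  231.52166701]
```

View pics/c4.png

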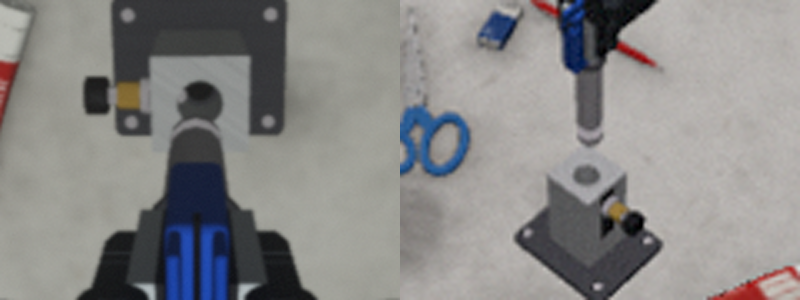

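The foot (crop 197,130) hangs just short of the bore mouth (crop 201,103), which is about 1.5 mm to its right. The column is square to the image and the knob is on the left (-x). I'll descend close to the mouth and measure again.

{"method": "jog_arm", "body": {
  "plan": [
    {"dx": 0, "dy": 1, "dz": 8, "ax": 0, "ay": 0, "az": 0, "grip": 1},
    {"dx": 0, "dy": 0, "dz": 8, "ax": 0, "ay": 0, "az": 0, "grip": 1},
    {"dx": 0, "dy": 0, "dz": 6, "ax": 0, "ay": 0, "az": 0, "grip": 1},
    {"dx": 0, "dy": 0, "dz": 4, "ax": 0, "ay": 0, "az": 0, "grip": 1},
    {"dx": 0, "dy": 0, "dz": 0, "ax": 0, "ay": 0, "az": 0, "grip": 1},
    {"dx": 0, "dy": 0, "dz": 0, "ax": 0, "ay": 0, "az": 0, "grip": 1},
    {"dx": 0, "dy": 0, "dz": 0, "ax": 0, "ay": 0, "az": 0, "grip": 1}
  ]
}}

```text
clock: 7.0
position: [0.4795, 0.0757, 0.3638]
ee_rot: [0.0, 0.683, 0.731, 0.0]
contact_force: [-0.4, 0.8, -1.7]
width: 0.0117
gripper_force: 40.4
```

```bash
python3 - <<'E'
from h import *
d=snap('wrist','w5');s=snap('scene','s5')
st=sensors.get_state(); print(st['position'],st['ee_rot'],st['contact_force'],st['moment'])
p=st['position']; 
print('foot pred',proj(d,[p[0],p[1],p[2]-.2654]),proj(s,[p[0],p[1],p[2]-.2654]),'mouth',proj(d,[.4778,.0757,.09]),proj(s,[.4778,.0757,.09]))
im=np.hstack([cv2.resize(cv2.imread('pics/w5.png')[145:220,206:306],(400,300),interpolation=cv2.INTER_CUBIC),cv2.resize(cv2.imread('pics/s5.png')[205:250,226:286],(400,300),interpolation=cv2.INTER_CUBIC)]);cv2.imwrite('pics/c5.png',im)
E
```

```text
[0.47957371 0.07570943 0.3640261 ] [3.57425996e-04 6.82705411e-01 7.30693584e-01 2.82456594e-04] [ 0.42155108  0.16209713 -2.79787579] [-0.01941908  0.00659752 -0.01455946]
foot pred [253.43036979 197.17690636] [255.66002249 228.81004266] mouth [251.052344   193.75576194] [256.2166114  231.52166701]
```

View pics/c5.png

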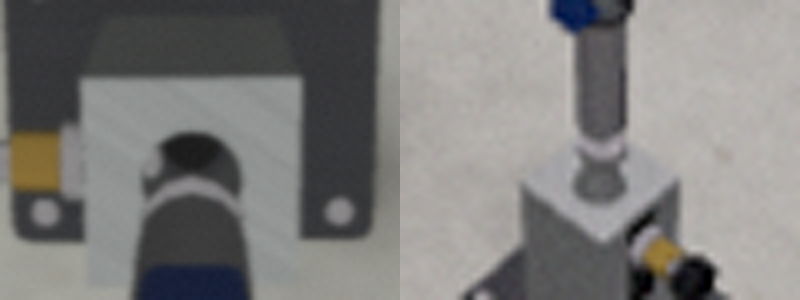

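The mouth is at wrist (254,190) and scene (256,232.4). The foot is almost centred over it: 0.4 mm off sideways, scene (256,228.3). Next I work out the fore-aft offset.

```bash
python3 - <<'E'
from h import *
d=load('w5');s=load('s5')
print('mouth',atz(d,254,190.3,.09),atz(s,256,232.4,.09))
g=cv2.imread('pics/w5.png').astype(float).sum(2)/3
for r in (160,170,180,186,192,198,204,210): # strong edges along rows
    e=np.diff(cv2.GaussianBlur(g,(3,3),0)[r]);i=[k for k in range(216,296) if abs(e[k])>5 and abs(e[k])>=max(abs(e[k-2:k+3]))]; print(r,[(k+.5,int(e[k])) for k in i])
c=cv2.GaussianBlur(g,(3,3),0)[150:215,254];print(c.astype(int))
# model curves
p=[.4796,.0757];a=np.linspace(0,2*np.pi,73)
for z,r in((.0986,.005),(.1056,.009)):
    q=np.array([proj(d,[p[0]+r*np.cos(t),p[1]+r*np.sin(t),z]) for t in a]);print('post',z,q.min(0),q.max(0))
q=np.array([proj(d,[.4796+.0095*np.cos(t),.0757+.0095*np.sin(t),.09]) for t in a]);print('mouth if centred',q.min(0),q.max(0))
E
```

```text
mouth [0.47979438 0.07849318 0.09      ] [0.47622564 0.07786206 0.09      ]
160 []
170 [(225.5, 32), (281.5, -29)]
180 [(220.5, 15), (246.5, -25), (261.5, 24), (280.5, -28)]
186 [(220.5, 14), (227.5, 6), (245.5, -25), (257.5, 5), (265.5, 27), (280.5, -28)]
192 [(220.5, 18), (241.5, -26), (245.5, 17), (262.5, -15), (265.5, 28), (280.5, -28)]
198 [(220.5, -25), (226.5, 30), (242.5, -17), (264.5, 16), (280.5, -28), (287.5, 24), (293.5, -25)]
204 [(226.5, 26), (240.5, -28), (266.5, 28), (280.5, -19)]
210 [(239.5, -27), (267.5, 28)]
[ 62  62  62  63  63  63  63  63  63  63  63  63  66  79 105 132 145 149
 148 146 144 143 144 145 145 143 137 114  74  42  30  28  28  29  29  29
  32  44  69 101 126 133 123  98  73  62  60  60  59  59  59  60  60  60
  60  61  61  60  60  60  56  48  41  37  36]
post 0.0986 [246.48397814 190.44225118] [260.44979237 203.84632154]
post 0.1056 [240.53179339 187.50185985] [266.38378243 212.25735832]
mouth if centred [240.65000229 181.44068373] [266.31237446 206.13962365]
```

The wrist view shows the mouth 2.7 mm ahead of the foot (+tool x) and centred sideways. I'll correct that and enter slowly.

{"method": "jog_arm", "body": {
  "plan": [
    {"dx": 2.7, "dy": 0, "dz": 0, "ax": 0, "ay": 0, "az": 0, "grip": 1},
    {"dx": 0, "dy": 0, "dz": 3, "ax": 0, "ay": 0, "az": 0, "grip": 1},
    {"dx": 0, "dy": 0, "dz": 3, "ax": 0, "ay": 0, "az": 0, "grip": 1},
    {"dx": 0, "dy": 0, "dz": 3, "ax": 0, "ay": 0, "az": 0, "grip": 1},
    {"dx": 0, "dy": 0, "dz": 2, "ax": 0, "ay": 0, "az": 0, "grip": 1},
    {"dx": 0, "dy": 0, "dz": 2, "ax": 0, "ay": 0, "az": 0, "grip": 1},
    {"dx": 0, "dy": 0, "dz": 0, "ax": 0, "ay": 0, "az": 0, "grip": 1}
  ]
}}

```text
clock: 7.68
position: [0.479, 0.0784, 0.3501]
ee_rot: [-0.0, 0.683, 0.731, -0.0]
contact_force: [-0.2, 0.1, -3.0]
width: 0.0115
gripper_force: 40.4
```

{"method": "jog_arm", "body": {
  "plan": [
    {"dx": 0, "dy": 0, "dz": 1, "ax": 0, "ay": 0, "az": 0, "grip": 1},
    {"dx": 0, "dy": 0, "dz": 1, "ax": 0, "ay": 0, "az": 0, "grip": 1},
    {"dx": 0, "dy": 0, "dz": 0, "ax": 0, "ay": 0, "az": 0, "grip": 1}
  ]
}}

```text
clock: 7.93
position: [0.4792, 0.0784, 0.3486]
ee_rot: [0.0, 0.683, 0.731, -0.0]
contact_force: [-0.5, 0.4, -3.3]
width: 0.0111
gripper_force: 40.4
```

{"method": "jog_arm", "body": {
  "plan": [
    {"dx": 0, "dy": 0, "dz": 1, "ax": 0, "ay": 0, "az": 0, "grip": 1},
    {"dx": 0, "dy": 0, "dz": 1, "ax": 0, "ay": 0, "az": 0, "grip": 1},
    {"dx": 0, "dy": 0, "dz": 0, "ax": 0, "ay": 0, "az": 0, "grip": 1}
  ]
}}

```text
clock: 8.18
position: [0.4792, 0.0783, 0.3465]
ee_rot: [0.0, 0.683, 0.731, -0.0]
contact_force: [-0.4, -0.4, -2.1]
width: 0.0114
gripper_force: 40.4
```

{"method": "jog_arm", "body": {
  "plan": [
    {"dx": 0, "dy": 0, "dz": 1, "ax": 0, "ay": 0, "az": 0, "grip": 1},
    {"dx": 0, "dy": 0, "dz": 1, "ax": 0, "ay": 0, "az": 0, "grip": 1},
    {"dx": 0, "dy": 0, "dz": 0, "ax": 0, "ay": 0, "az": 0, "grip": 1}
  ]
}}

```text
clock: 8.43
position: [0.4792, 0.0783, 0.3445]
ee_rot: [0.0, 0.683, 0.731, -0.0]
contact_force: [1.4, 0.7, -3.2]
width: 0.0116
gripper_force: 40.4
```

{"method": "jog_arm", "body": {
  "plan": [
    {"dx": 0, "dy": 0, "dz": 1, "ax": 0, "ay": 0, "az": 0, "grip": 1},
    {"dx": 0, "dy": 0, "dz": 1, "ax": 0, "ay": 0, "az": 0, "grip": 1},
    {"dx": 0, "dy": 0, "dz": 1, "ax": 0, "ay": 0, "az": 0, "grip": 1},
    {"dx": 0, "dy": 0, "dz": 0, "ax": 0, "ay": 0, "az": 0, "grip": 1}
  ]
}}

```text
clock: 8.77
position: [0.4792, 0.0783, 0.3415]
ee_rot: [0.0, 0.683, 0.731, -0.0]
contact_force: [0.4, -0.2, -2.5]
width: 0.0114
gripper_force: 40.5
```

{"method": "jog_arm", "body": {
  "plan": [
    {"dx": 0, "dy": 0, "dz": 1, "ax": 0, "ay": 0, "az": 0, "grip": 1},
    {"dx": 0, "dy": 0, "dz": 1, "ax": 0, "ay": 0, "az": 0, "grip": 1},
    {"dx": 0, "dy": 0, "dz": 0, "ax": 0, "ay": 0, "az": 0, "grip": 1}
  ]
}}

```text
clock: 9.02
position: [0.4792, 0.0784, 0.3395]
ee_rot: [0.0, 0.683, 0.731, -0.0]
contact_force: [1.3, -0.9, -2.9]
width: 0.0115
gripper_force: 40.5
```

Foot about 16 mm deep, still free.

{"method": "jog_arm", "body": {
  "plan": [
    {"dx": 0, "dy": 0, "dz": 1, "ax": 0, "ay": 0, "az": 0, "grip": 1},
    {"dx": 0, "dy": 0, "dz": 1, "ax": 0, "ay": 0, "az": 0, "grip": 1},
    {"dx": 0, "dy": 0, "dz": 1, "ax": 0, "ay": 0, "az": 0, "grip": 1},
    {"dx": 0, "dy": 0, "dz": 0, "ax": 0, "ay": 0, "az": 0, "grip": 1}
  ]
}}

```text
clock: 9.35
position: [0.4792, 0.0784, 0.3365]
ee_rot: [0.0, 0.683, 0.731, -0.0]
contact_force: [-0.3, 0.7, -2.6]
width: 0.0114
gripper_force: 40.5
```

{"method": "jog_arm", "body": {
  "plan": [
    {"dx": 0, "dy": 0, "dz": 1, "ax": 0, "ay": 0, "az": 0, "grip": 1},
    {"dx": 0, "dy": 0, "dz": 1, "ax": 0, "ay": 0, "az": 0, "grip": 1},
    {"dx": 0, "dy": 0, "dz": 0, "ax": 0, "ay": 0, "az": 0, "grip": 1}
  ]
}}

```text
clock: 9.6
position: [0.4794, 0.0784, 0.3348]
ee_rot: [0.0, 0.683, 0.731, 0.0]
contact_force: [0.5, -0.6, -1.8]
width: 0.0114
gripper_force: 40.5
```

{"method": "jog_arm", "body": {
  "plan": [
    {"dx": 0, "dy": 0, "dz": 1, "ax": 0, "ay": 0, "az": 0, "grip": 1},
    {"dx": 0, "dy": 0, "dz": 1, "ax": 0, "ay": 0, "az": 0, "grip": 1},
    {"dx": 0, "dy": 0, "dz": 0, "ax": 0, "ay": 0, "az": 0, "grip": 1}
  ]
}}

```text
clock: 9.85
position: [0.4795, 0.0783, 0.333]
ee_rot: [0.001, 0.683, 0.731, 0.0]
contact_force: [1.1, -1.1, 0.2]
width: 0.0113
gripper_force: 40.9
```

The plunger is felt at about 22 mm depth, so the bottom should be near 38 mm. I'll use small steps from here.

{"method": "jog_arm", "body": {
  "plan": [
    {"dx": 0, "dy": 0, "dz": 0.7, "ax": 0, "ay": 0, "az": 0, "grip": 1},
    {"dx": 0, "dy": 0, "dz": 0.7, "ax": 0, "ay": 0, "az": 0, "grip": 1},
    {"dx": 0, "dy": 0, "dz": 0, "ax": 0, "ay": 0, "az": 0, "grip": 1}
  ]
}}

```text
clock: 10.1
position: [0.4794, 0.0784, 0.3312]
ee_rot: [0.0, 0.683, 0.731, 0.0]
contact_force: [0.8, -1.3, -0.7]
width: 0.0111
gripper_force: 40.7
```

{"method": "jog_arm", "body": {
  "plan": [
    {"dx": 0, "dy": 0, "dz": 0.7, "ax": 0, "ay": 0, "az": 0, "grip": 1},
    {"dx": 0, "dy": 0, "dz": 0.7, "ax": 0, "ay": 0, "az": 0, "grip": 1},
    {"dx": 0, "dy": 0, "dz": 0, "ax": 0, "ay": 0, "az": 0, "grip": 1}
  ]
}}

```text
clock: 10.35
position: [0.4795, 0.0783, 0.33]
ee_rot: [0.001, 0.683, 0.731, 0.0]
contact_force: [2.3, -1.0, 1.4]
width: 0.0113
gripper_force: 40.9
```

{"method": "jog_arm", "body": {
  "plan": [
    {"dx": 0, "dy": 0, "dz": 0.7, "ax": 0, "ay": 0, "az": 0, "grip": 1},
    {"dx": 0, "dy": 0, "dz": 0.7, "ax": 0, "ay": 0, "az": 0, "grip": 1},
    {"dx": 0, "dy": 0, "dz": 0, "ax": 0, "ay": 0, "az": 0, "grip": 1}
  ]
}}

```text
clock: 10.6
position: [0.4795, 0.0783, 0.3287]
ee_rot: [0.001, 0.683, 0.731, 0.0]
contact_force: [1.9, -0.9, 1.0]
width: 0.0112
gripper_force: 41.0
```

{"method": "jog_arm", "body": {
  "plan": [
    {"dx": 0, "dy": 0, "dz": 0.7, "ax": 0, "ay": 0, "az": 0, "grip": 1},
    {"dx": 0, "dy": 0, "dz": 0.7, "ax": 0, "ay": 0, "az": 0, "grip": 1},
    {"dx": 0, "dy": 0, "dz": 0, "ax": 0, "ay": 0, "az": 0, "grip": 1}
  ]
}}

```text
clock: 10.85
position: [0.4794, 0.0783, 0.327]
ee_rot: [0.0, 0.683, 0.731, 0.0]
contact_force: [2.0, -1.8, 1.0]
width: 0.0112
gripper_force: 40.8
```

{"method": "jog_arm", "body": {
  "plan": [
    {"dx": 0, "dy": 0, "dz": 0.7, "ax": 0, "ay": 0, "az": 0, "grip": 1},
    {"dx": 0, "dy": 0, "dz": 0.7, "ax": 0, "ay": 0, "az": 0, "grip": 1},
    {"dx": 0, "dy": 0, "dz": 0, "ax": 0, "ay": 0, "az": 0, "grip": 1}
  ]
}}

```text
clock: 11.1
position: [0.4794, 0.0783, 0.3254]
ee_rot: [0.0, 0.683, 0.731, 0.0]
contact_force: [2.7, -1.9, -0.5]
width: 0.0114
gripper_force: 40.6
```

{"method": "jog_arm", "body": {
  "plan": [
    {"dx": 0, "dy": 0, "dz": 0.7, "ax": 0, "ay": 0, "az": 0, "grip": 1},
    {"dx": 0, "dy": 0, "dz": 0.7, "ax": 0, "ay": 0, "az": 0, "grip": 1},
    {"dx": 0, "dy": 0, "dz": 0.7, "ax": 0, "ay": 0, "az": 0, "grip": 1},
    {"dx": 0, "dy": 0, "dz": 0, "ax": 0, "ay": 0, "az": 0, "grip": 1}
  ]
}}

```text
clock: 11.43
position: [0.4793, 0.0784, 0.3229]
ee_rot: [-0.0, 0.683, 0.731, -0.0]
contact_force: [5.6, -1.4, -5.6]
width: 0.0115
gripper_force: 40.0
```

{"method": "jog_arm", "body": {
  "plan": [
    {"dx": 0, "dy": 0, "dz": 0.7, "ax": 0, "ay": 0, "az": 0, "grip": 1},
    {"dx": 0, "dy": 0, "dz": 0.7, "ax": 0, "ay": 0, "az": 0, "grip": 1},
    {"dx": 0, "dy": 0, "dz": 0, "ax": 0, "ay": 0, "az": 0, "grip": 1}
  ]
}}

```text
clock: 11.68
position: [0.4792, 0.0784, 0.3218]
ee_rot: [-0.0, 0.683, 0.731, -0.0]
contact_force: [3.9, -1.7, -5.4]
width: 0.0115
gripper_force: 40.1
```

{"method": "jog_arm", "body": {
  "plan": [
    {"dx": 0, "dy": 0, "dz": 0.7, "ax": 0, "ay": 0, "az": 0, "grip": 1},
    {"dx": 0, "dy": 0, "dz": 0.7, "ax": 0, "ay": 0, "az": 0, "grip": 1},
    {"dx": 0, "dy": 0, "dz": 0, "ax": 0, "ay": 0, "az": 0, "grip": 1}
  ]
}}

```text
clock: 11.93
position: [0.479, 0.0784, 0.3206]
ee_rot: [-0.0, 0.683, 0.731, -0.0]
contact_force: [4.2, -1.6, -3.0]
width: 0.0114
gripper_force: 40.3
```

The nose is dropping into the groove and now pulls the post downward. I'll continue to the bottom.

{"method": "jog_arm", "body": {
  "plan": [
    {"dx": 0, "dy": 0, "dz": 0.5, "ax": 0, "ay": 0, "az": 0, "grip": 1},
    {"dx": 0, "dy": 0, "dz": 0.5, "ax": 0, "ay": 0, "az": 0, "grip": 1},
    {"dx": 0, "dy": 0, "dz": 0, "ax": 0, "ay": 0, "az": 0, "grip": 1}
  ]
}}

```text
clock: 12.18
position: [0.479, 0.0784, 0.3199]
ee_rot: [-0.0, 0.683, 0.731, -0.0]
contact_force: [1.9, -1.8, 0.4]
width: 0.0115
gripper_force: 40.8
```

{"method": "jog_arm", "body": {
  "plan": [
    {"dx": 0, "dy": 0, "dz": 0.5, "ax": 0, "ay": 0, "az": 0, "grip": 1},
    {"dx": 0, "dy": 0, "dz": 0.5, "ax": 0, "ay": 0, "az": 0, "grip": 1},
    {"dx": 0, "dy": 0, "dz": 0, "ax": 0, "ay": 0, "az": 0, "grip": 1}
  ]
}}

```text
clock: 12.43
position: [0.4791, 0.0784, 0.3198]
ee_rot: [0.0, 0.683, 0.731, 0.0]
contact_force: [1.1, -1.5, 7.0]
width: 0.0116
gripper_force: 41.9
```

The post has landed: z has stopped and the push rises to about 10 N. Now I release and rise.

{"method": "jog_arm", "body": {
  "plan": [
    {"dx": 0, "dy": 0, "dz": 0, "ax": 0, "ay": 0, "az": 0, "grip": 0.8},
    {"dx": 0, "dy": 0, "dz": 0, "ax": 0, "ay": 0, "az": 0, "grip": 0.6},
    {"dx": 0, "dy": 0, "dz": 0, "ax": 0, "ay": 0, "az": 0, "grip": 0.4},
    {"dx": 0, "dy": 0, "dz": 0, "ax": 0, "ay": 0, "az": 0, "grip": 0.2},
    {"dx": 0, "dy": 0, "dz": 0, "ax": 0, "ay": 0, "az": 0, "grip": 0.1},
    {"dx": 0, "dy": 0, "dz": 0, "ax": 0, "ay": 0, "az": 0, "grip": 0.1},
    {"dx": 0, "dy": 0, "dz": -3, "ax": 0, "ay": 0, "az": 0, "grip": 0.1},
    {"dx": 0, "dy": 0, "dz": -8, "ax": 0, "ay": 0, "az": 0, "grip": 0.1},
    {"dx": 0, "dy": 0, "dz": -15, "ax": 0, "ay": 0, "az": 0, "grip": 0.1},
    {"dx": 0, "dy": 0, "dz": -15, "ax": 0, "ay": 0, "az": 0, "grip": 0.1},
    {"dx": 0, "dy": 0, "dz": -15, "ax": 0, "ay": 0, "az": 0, "grip": 0.1},
    {"dx": 0, "dy": 0, "dz": -15, "ax": 0, "ay": 0, "az": 0, "grip": 0.1},
    {"dx": 0, "dy": 0, "dz": -15, "ax": 0, "ay": 0, "az": 0, "grip": 0.1},
    {"dx": 0, "dy": 0, "dz": 0, "ax": 0, "ay": 0, "az": 0, "grip": 0.1},
    {"dx": 0, "dy": 0, "dz": 0, "ax": 0, "ay": 0, "az": 0, "grip": 0.1}
  ]
}}

```text
clock: 13.68
position: [0.4793, 0.0784, 0.4058]
ee_rot: [0.001, 0.683, 0.731, 0.001]
contact_force: [-0.7, -0.3, 0.7]
width: 0.0766
gripper_force: 0.0
```

```bash
python3 - <<'E'
from h import *
d=snap('wrist','w6');s=snap('scene','s6')
st=sensors.get_state(); print(st['clock'],st['position'],st['contact_force'],st['width'])
m=[.4792,.0784]
print('foot collar0.136/mouth',[proj(s,[*m,z]) for z in(.09,.136,.176)],[proj(d,[*m,z]) for z in(.09,.136,.176)])
im=np.hstack([cv2.resize(cv2.imread('pics/w6.png')[100:300,120:386],(400,300),interpolation=cv2.INTER_CUBIC),cv2.resize(cv2.imread('pics/s6.png')[180:270,200:320],(400,300),interpolation=cv2.INTER_CUBIC)]);cv2.imwrite('pics/c6.png',im)
E
```

```text
13.7833 [0.47881549 0.07836398 0.40417597] [-0.34316599  0.74852285 -0.88087432] 0.07650105384146255
foot collar0.136/mouth [array([254.9761957 , 231.80029491]), array([254.70672874, 219.21092675]), array([254.45279828, 207.37357102])] [array([252.54450495, 180.61222764]), array([252.44714789, 195.39554181]), array([252.32935731, 213.32529495])]
```

View pics/c6.png

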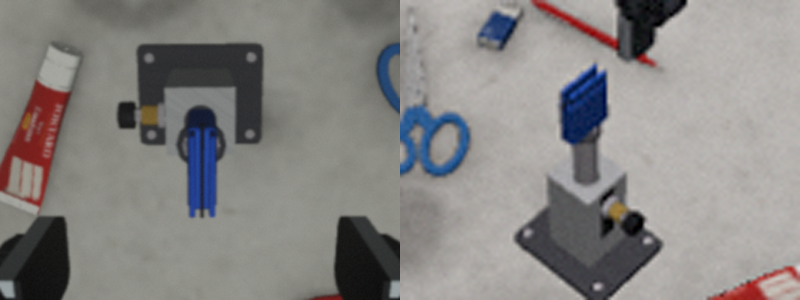

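The post stands upright in the bore, with the clip (crop 203,170) square to the column and the fingers clear. The force trace (ride, snap, hard stop) shows it is home. Handing in.

```bash
python3 -c "
from rig import manip; print(manip.sign_off())"
```

```text
the job is handed in; nothing more can be done
None
```

The post is in the holder's tube, with its clip square to the holder and the fingers clear; the force readings showed it pass the plunger, snap in and stop at the bottom, and I handed the job in at about 14 s, though no verdict came back.

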